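# Pin the microscope stand's swing foot with drift and bolt

## Robot

A 6-joint arm with a two-finger parallel gripper is mounted at the origin on the work surface. World frame = base frame: x ahead of the robot, y to its left, z up, the work surface at z = 0. Lengths are in m, angles in rad, forces in N, time in s.
With the tool pointing down it reaches from about 0.35 to 0.975 m from the base axis. Payload 4.9 kg.
Tool frame: the origin (TCP) lies at the very end of the fingers, on their centre line; the grasp point (between the pads) lies 19 mm behind it; z points along the fingers, y is the line along which they close (so a half turn about z gives the same grasp; the last joint's range is limited). The gripper opens to 85 mm and grips with 20 to 120 N. Pads are 22 mm wide; open, the fingers measure 114 mm over their backs; the gripper's body (76 mm by 85 mm) begins 54 mm behind the grasp point. The pads swing forward as they close: fully open they stand 13 mm farther back than shut.
Start: joints at [1.062, 0.053, 1.613, -0, 1.476, -0.119], TCP at [0.237, 0.578, 0.231] pointing down, gripper open.
Joint ranges: [-3.01, 3.01], [-1.01, 2.22], [0.06, 2.58], [-1.02, 4.17], [0.09, 2.62], [-3.14, 3.14]. Speed limits (rad/s): [2.57, 2.57, 3.14, 3.14, 3.14, 3.14].

## Interface

Orientations are given as a rotation vector (axis times angle).
In Python, from station import ctrl gives the robot as it stands.
- The arm moves only by the tool jog_arm, never from a script. Its argument "plan" is a list of rows, each a list of 7 numbers: the shift along the tool's x, y, z in units of 0.02 m (1.0 is 0.02 m), then the turn, a rotation vector about the tool's x, y, z in units of 45 degrees (1.0 is 45 degrees), then the opening, from -1 (shut) to 1 (fully open). A call has 1 to 8 rows; each row shifts and turns the commanded pose from where the row before left it, along the tool's axes as they then stand; what a row does not reach is not made up. A row lasts 1/10 s, in which the tool goes at most 50 mm and 8.59 degrees, less where a joint would pass 70% of its speed; a pose out of reach is approached as far as the arm can. A call with a number of a shift or a turn outside -1 to 1 is refused whole. A call with a gripper value outside its range is refused whole. The fingers move at their own pace and stop on an object; "grip_force" is the grip in N (left out, the last holds). Time passes only in rows, so rows that do not move let the fingers close. It gives the time, the measured TCP pose, the force, the opening and the grip force at its end, in the units of the state.
- ctrl.get_obs(): the state, without advancing time (a new reading comes with each control period).
- ctrl.get_image(name): name is "side" or "top"; returns (picture, depth): 420x560x3 uint8, red, green, blue; 420x560 float32, m along the optical axis (not along the pixel's ray), 0 where there is no reading.
- ctrl.camera_info(name): a dict with "camera_matrix" (3x3 intrinsics, pixels), "k1" (the pictures are not rectified: a ray, as slopes to the right and down, at radius r is drawn at 1 + k1 r^2 times it, then the intrinsics apply), "rvec" (rotation vector, rad) and "tvec" (3), from world to camera coordinates, as OpenCV has them. Camera axes: x right, y down, z forward; pixel columns grow to the right and rows downward; lengths in m; the calibration is good to about 2 mm. A picture is of the moment at which its call begins. camera_info takes no time and is no camera call.
- ctrl.finish_job(): hands the job in; it is judged then, once.
The state is a dict: "t": time; "q": joint angles; "dq": joint speeds; "effort": joint torques, N m; "tool_pos": TCP position; "tool_rot": TCP orientation; "contact_force": force on the tool from outside, world axes, zero at the start; "wrist_torque": the same for the moment, N m; "opening": finger opening in m; "grip_force": force on a finger pad.
Only numpy, scipy, OpenCV 4.12 (cv2) and the standard library are available. Lean on these libraries where they do the work, as an engineer would, in place of code of your own. Each camera call takes 0.05 s, during which the arm holds its last target. There are 200 camera calls.

## Task

The blue swing foot of the microscope stand has slipped, so its hole no longer lines up with the hole in the grey anchor block below. Push the orange-handled tapered drift down through both holes until its collar sits on the foot, so that it levers the holes into line, then take it out and stand it back in the white holder, pushed fully home. Finally put the black-headed bolt down through both holes until its collar sits on the foot, and let go; do not disturb the slide tray, oil jar or slide box.

Things in the scene. Friction and masses are not known exactly. Their poses are not given: they have to be found in the camera images.
- anchor: grey anchor block fixed to the bench, 84 x 220 x 62 mm (x, y, z), origin at the centre of its underside, z up. At y = -70 mm it has a vertical through hole, 24 mm across; the blue foot lies on its top and pivots at y = +70 mm. The block stands to the left or to the right of the robot's centre line, the holder on the other side
- anchor_hole (a point): point on the axis of the anchor block's own hole (fixed), 74 mm above the bench, level with the top face of the blue foot
- foot (a joint): angle of the blue swing foot about its vertical pivot, rad, counter-clockwise from above; 0 = its hole is exactly in line with the block's hole. The foot is a 66 x 206 x 12 mm plate with a 24 mm hole, 140 mm from the pivot, which carries a white post 58 mm across and 42 mm high on its top at the pivot end. It starts 0.043 to 0.066 rad out of line (hole 6 to 9.3 mm off). The pivot is stiff: about 3 N sideways at the hole moves it, no spring, it stays where it is left
- foot_hole (a point): centre of the mouth of the foot's hole, on the top face of the foot, 74 mm above the bench; moves with the foot
- holder: white holder block fixed to the bench, 74 x 170 x 80 mm, origin at the centre of its underside, two vertical sockets 24 mm across right through it at y = -45 and y = +45 mm; the drift stands in one, the bolt in the other
- socket_a (a point): centre of the mouth of the holder's socket at y = -45 mm, 80 mm above the bench
- socket_b (a point): centre of the mouth of the holder's socket at y = +45 mm, 80 mm above the bench
- drift: tapered drift, upright, 118 mm long, about 0.22 kg. Origin on its axis at the underside of its steel collar, z up along the handle. Above: collar 36 mm across and 5 mm high, then a square orange handle 28 x 28 mm with a black band, up to z = 48 mm, its flats along x and y (within 0.15 rad of the holder's sides at the start). Below: 21 mm round for 18 mm, then a taper down to a 6 mm tip at z = -70 mm. Seated, its origin is level with the mouth of the hole
- bolt: locking bolt, upright, 98 mm long, about 0.22 kg. Origin on its axis at the underside of its steel collar, z up along the head. Above: collar 36 mm across and 5 mm high, then a square black head 28 x 28 mm with a steel band, up to z = 48 mm, its flats along x and y (within 0.15 rad of the holder's sides at the start). Below: shank 19 mm across and 50 mm long, its lowest 5 mm chamfered to 13 mm. Seated, its origin is level with the mouth of the hole
- slide_tray: white slide tray, 70 x 200 x 16 mm, loose, to be left alone; origin at the centre of its underside
- oil_jar: amber jar with a black cap, 48 mm across, 75 mm high, loose, to be left alone; origin at the centre of its underside
- slide_box: blue slide box, 85 x 100 x 34 mm, loose, to be left alone; origin at the centre of its underside
Not all that is in view belongs to the job. Leave any red look-alike of the holder alone.

How it is judged:
On the way, in this order (a step that is already met when the one before it is completed fails the run):
1. the drift is pushed through both holes until its collar sits on the foot (within 6 mm) (horizontal distance between drift and anchor_hole below 0.004 m and z of drift in the frame of anchor_hole between -0.004 and 0.006 m and angle between drift's own z axis and vertical below 0.1 rad), for 0.1 s.
2. the drift stands back in the holder, collar within 6 mm of a socket's mouth, before the bolt is brought to the hole ((distance between drift and socket_a below 0.006 m or distance between drift and socket_b below 0.006 m) and angle between drift's own z axis and vertical below 0.1 rad and horizontal distance between bolt and anchor_hole above 0.03 m), for 0.1 s.
At the end, for the whole second after the job is handed in: the bolt stands upright (within 0.08 rad) and still in both holes, its collar down on the foot (within 4 mm) and within 4 mm of the block hole's axis and 5 mm of the foot hole; the drift stands upright and still in either socket of the holder, collar within 6 mm of the mouth (horizontal distance between bolt and anchor_hole below 0.004 m and distance between bolt and foot_hole below 0.005 m and z of bolt in the frame of anchor_hole below 0.004 m and angle between bolt's own z axis and vertical below 0.08 rad and linear speed of each of bolt, drift below 0.02 m/s and (distance between drift and socket_a below 0.006 m or distance between drift and socket_b below 0.006 m) and angle between drift's own z axis and vertical below 0.1 rad); the robot touches nothing.
It fails at once if the slide tray is moved more than 30 mm (distance of slide_tray from where it was at the start of the episode above 0.03 m).
It fails at once if the oil jar is moved more than 30 mm or tipped (distance of oil_jar from where it was at the start of the episode above 0.03 m or angle between oil_jar's own z axis and vertical above 0.5 rad).
It fails at once if the slide box is moved more than 30 mm (distance of slide_box from where it was at the start of the episode above 0.03 m).
It also fails if it takes over 72 s, if anything falls off the work surface, if the arm or the gripper's body presses on something with over 40 N, if the wrist force passes 120 N, or if a joint passes its speed limit or range.

## Working session

There is one attempt and no reset: what is moved stays moved. The work goes in short steps, Python scripts to look and compute and a tool call to move; the robot and the scene stay as the last step left them, time stands still between calls to the robot, and variables do not carry over. Pictures are saved under pics/ and viewed, at most 10 in all, crops included, and the job is handed in when it is done.

Besides the shell and the picture viewer there is one more tool, called after "Emit:" as name([rows], argument=value, ...), one row to a line, values as JSON. jog_arm: Moves the arm, as the interface text tells. Shifts and turns lie within -1 to 1; 1 stands for 0.02 m of shift or 45 degrees of turn. Its arguments: {"type":"object","properties":{"plan":{"type":"array"},"grip_force":{"type":"number"}},"required":["plan"]}

```bash
ls; mkdir -p pics
cat > h.py <<'E'
import numpy as np, cv2, sys
from station import ctrl
def cam(n):
    c=ctrl.camera_info(n); return np.array(c["camera_matrix"]),float(c["k1"]),cv2.Rodrigues(np.array(c["rvec"],float))[0],np.array(c["tvec"],float).reshape(3)
def rays(n,uv):
    K,k1,R,t=cam(n)
    p=cv2.undistortPoints(np.array(uv,float).reshape(-1,1,2),K,np.array([k1,0,0,0,0.])).reshape(-1,2)
    return -R.T@t, np.c_[p,np.ones(len(p))]@R
def onplane(n,uv,z):
    o,d=rays(n,uv); return o+d*((z-o[2])/d[:,2])[:,None]
def proj(n,P):
    K,k1,R,t=cam(n); return cv2.projectPoints(np.array(P,float).reshape(-1,1,3),cv2.Rodrigues(R)[0],t,K,np.array([k1,0,0,0,0.]))[0].reshape(-1,2)
def cloud(n,depth):
    h,w=depth.shape; v,u=np.mgrid[:h,:w]
    o,d=rays(n,np.c_[u.ravel(),v.ravel()]); return (o+d*depth.reshape(-1,1)).reshape(h,w,3)
E
python3 - <<'E'
from h import *
for n in("top","side"):
    im,d=ctrl.get_image(n); np.savez(f"{n}0.npz",im=im,d=d); cv2.imwrite(f"pics/{n}0.png",im[:,:,::-1])
    K,k1,R,t=cam(n); print(n,K.round(1).tolist(),k1,(-R.T@t).round(3),R[2].round(3))
print(ctrl.get_obs())
E
```

```text
pics
top [[404.6, 0.0, 281.5], [0.0, 404.6, 214.2], [0.0, 0.0, 1.0]] -0.1164649638028831 [ 0.413 -0.015  1.111] [ 0.236  0.022 -0.972]
side [[443.3, 0.0, 277.2], [0.0, 443.3, 211.2], [0.0, 0.0, 1.0]] -0.06741713399238261 [ 0.607 -0.816  0.935] [ 0.052  0.697 -0.715]
{'t': 0.1, 'q': array([ 1.06199438e+00,  5.33125659e-02,  1.61418886e+00, -3.57013922e-06,
        1.47598159e+00, -1.19026209e-01]), 'dq': array([-9.61216950e-04,  7.45230931e-05, -3.16486493e-03,  2.46611242e-03,
       -4.13446481e-03,  1.44193050e-04]), 'effort': array([-5.58184220e-04, -3.94902956e+01, -3.71361601e+01, -2.16642156e-04,
        3.87465174e-03, -9.99130805e-06]), 'tool_pos': array([0.23722297, 0.5776115 , 0.23015327]), 'tool_rot': array([-6.08276773e-01, -3.08154990e+00,  2.82547409e-03]), 'contact_force': array([-0.25776684, -0.56075817,  0.35022432]), 'wrist_torque': array([-0.02275017, -0.03957075,  0.0081045 ]), 'grip_force': 0.0, 'opening': 0.08513932271097394}
```

View pics/top0.png

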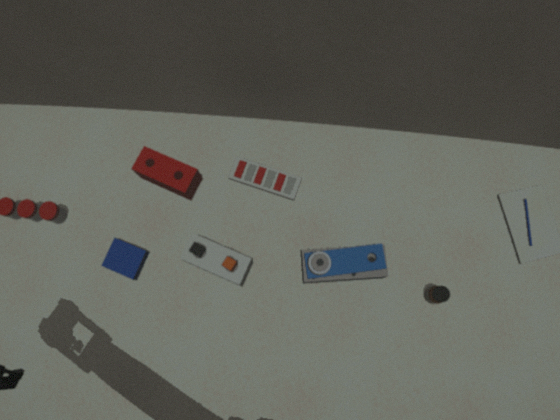

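View pics/side0.png

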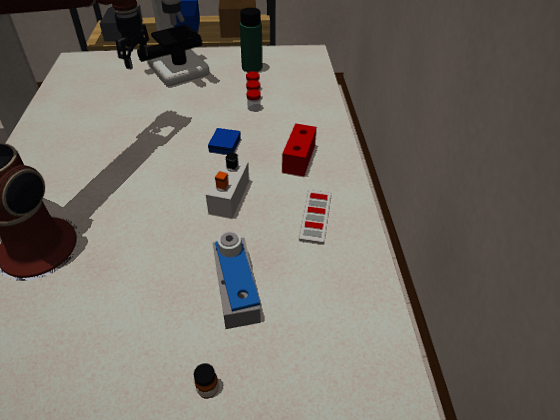

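The top picture shows the white holder at (218,258), with the orange drift handle at (230,264) and the black bolt head at (197,250). The anchor and foot are at (344,262), with the foot hole at (372,258) and the post at (320,262).

Possible mix-ups in the top view:
- **Holder:** the red look-alike block at (168,170) and the slide tray at (265,178).
- **Bolt head:** the oil jar's black cap at (437,293).
- **Foot:** the slide box at (125,258).
- **Drift:** the red jars at (28,208).

By the description, I choose the white block that carries the orange and black squares.

Run:
```python
from h import *
D={n:np.load(n+"0.npz") for n in("top","side")}
im,d=D["top"]["im"],D["top"]["d"]; P=cloud("top",d)
hsv=cv2.cvtColor(im,cv2.COLOR_RGB2HSV)
def rect(m,z,n="top"):
    c=max(cv2.findContours(m.astype(np.uint8),cv2.RETR_EXTERNAL,cv2.CHAIN_APPROX_NONE)[0],key=cv2.contourArea).reshape(-1,2)
    w=onplane(n,c,z)[:,:2]; r=cv2.minAreaRect((w*1000).astype(np.float32)); return c.mean(0),np.round(r[0],1),np.round(r[1],1),round(r[2],1)
v,u=np.mgrid[:420,:560]
box=lambda a,b,c,e:(u>a)&(u<b)&(v>c)&(v<e)
Z=P[:,:,2]
print("table z",np.median(Z[300:330,300:330]),"holder z",np.median(Z[255:262,210:220]),"foot",np.median(Z[255:265,340:355]),"post",np.median(Z[240+12:256,315:325]))
hb=box(175,260,225,295); print("holder",rect(hb&(Z>.06)&(Z<.1),.08), rect(hb&(Z>.06),.08))
org=(hsv[:,:,0]<18)&(hsv[:,:,1]>140)&hb; print("drift",rect(org,.128),org.sum())
blk=(hsv[:,:,2]<60)&hb&(Z>.1); print("bolt",rect(blk,.128),np.median(Z[blk]), np.median(Z[org]))
ab=box(290,400,230,295); bl=(hsv[:,:,0]>95)&(hsv[:,:,0]<125)&(hsv[:,:,1]>120)&ab
print("foot",rect(bl,.074)); print("anchor",rect(ab&(Z>.045)&(Z<.09),.074))
big=np.hstack([cv2.resize(im[225:295,175:260],None,fx=4.7,fy=4.7,interpolation=2),cv2.resize(im[230:295,300:390],None,fx=4.4,fy=5.06,interpolation=2)[:329]])
cv2.imwrite("pics/crop.png",cv2.convertScaleAbs(big[:,:,::-1],alpha=1.6))
```

```text
table z 0.0008497294430350744 holder z 0.08088659141943222 foot 0.07498462316609689 post 0.10975210546789405
holder (array([215.66863905, 258.62721893]), array([531.9, 167.2]), array([172.7,  72.9]), 71.9) (array([215.58479532, 258.77777778]), array([530.6, 167.6]), array([172.7,  75.7]), 71.9)
drift (array([228.96875, 263.     ]), array([518. , 123.6]), array([25.5, 24.2]), 62.2) 104
bolt (array([197.08571429, 249.4       ]), array([544.3, 206.5]), array([33.1, 24.4]), 59.5) 0.12751750578905602 0.12833909244887887
foot (array([353.80606061, 260.18181818]), array([ 560.5, -185. ]), array([ 63.4, 162.8]), 11.7)
anchor (array([344.38157895, 262.9254386 ]), array([ 551.7, -163.9]), array([ 88.1, 218.7]), 9.2)
```

View pics/crop.png

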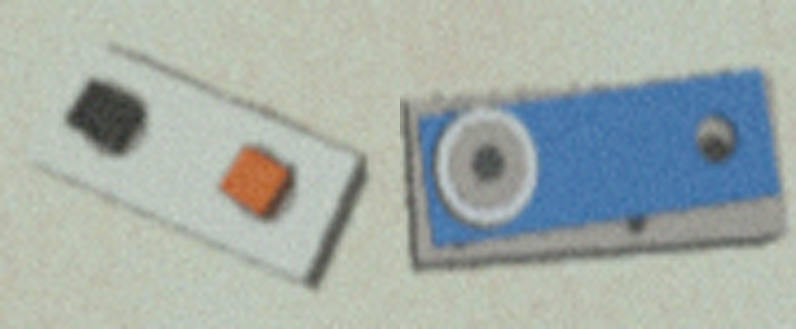

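The crop confirms the white holder with the drift at its right socket and the bolt at its left, and the foot's hole off to the upper side of the block. Next I'll refine the pivot, foot hole and anchor yaw, cross-checking with the side view.

Run:
```python
from h import *
v,u=np.mgrid[:420,:560]; r1=lambda a:np.round(np.array(a)*1000,1)
pv={}
for n,ab,hb,pb in(("top",(292,400,232,290),(180,258,228,290),(305,335,245,280)),("side",(205,275,225,335),(200,255,145,225),(212,248,228,258))):
    D=np.load(n+"0.npz"); im,d=D["im"],D["d"]; P=cloud(n,d); Z=P[:,:,2]; hsv=cv2.cvtColor(im,cv2.COLOR_RGB2HSV)
    B=lambda b:(u>b[0])&(u<b[1])&(v>b[2])&(v<b[3])
    bl=((hsv[:,:,0]>95)&(hsv[:,:,0]<125)&(hsv[:,:,1]>110)&B(ab)).astype(np.uint8)
    cs,hi=cv2.findContours(bl,cv2.RETR_CCOMP,cv2.CHAIN_APPROX_NONE)
    for c,h in zip(cs,hi[0]):
        if h[3]>=0 and len(c)>8:
            w=onplane(n,c.reshape(-1,2),.074)[:,:2]; (q,r)=cv2.minEnclosingCircle((w*1000).astype(np.float32)); e=cv2.minAreaRect((w*1000).astype(np.float32))
            print(n,"hole in blue",len(c),c.mean(0).round(1),r1(w.mean(0)),np.round(q,1),round(r,1),np.round(e[0],1),np.round(e[1],1))
    c=max([c for c,h in zip(cs,hi[0]) if h[3]<0],key=len).reshape(-1,2)
    w=onplane(n,c,.074)[:,:2]*1000
    print(n,"foot",[np.round(x,1) for x in cv2.minAreaRect(w.astype(np.float32))])
    # post by depth
    m=B(pb)&(Z>.108)&(Z<.125)
    print(n,"post top z",np.median(Z[m]),m.sum())
    c=max(cv2.findContours(m.astype(np.uint8),cv2.RETR_EXTERNAL,cv2.CHAIN_APPROX_NONE)[0],key=len)
    w=onplane(n,c,.116)[:,:2]*1000; q,r=cv2.minEnclosingCircle(w.astype(np.float32)); print(n,"post",np.round(q,1),round(r,1))
    # anchor top (strip) points
    m=B(ab)&(Z>.056)&(Z<.068)&(bl==0); print(n,"strip",m.sum())
    m=B(ab)&(Z>.052)&(bl==0); 
    pts=P[m|(bl>0)][:,:2]*1000
    c=cv2.findContours((m|(bl>0)).astype(np.uint8),cv2.RETR_EXTERNAL,cv2.CHAIN_APPROX_NONE)[0]; c=max(c,key=len).reshape(-1,2)
    w=onplane(n,c,.062)[:,:2]*1000; print(n,"anchor@62",[np.round(x,1) for x in cv2.minAreaRect(w.astype(np.float32))])
    # holder / handles
    m=B(hb)&(Z>.06)&(Z<.1)
    c=max(cv2.findContours((B(hb)&(Z>.072)).astype(np.uint8),cv2.RETR_EXTERNAL,cv2.CHAIN_APPROX_NONE)[0],key=len).reshape(-1,2)
    w=onplane(n,c,.08)[:,:2]*1000; print(n,"holder",[np.round(x,1) for x in cv2.minAreaRect(w.astype(np.float32))])
    t=B(hb)&(Z>.122)&(Z<.134)
    for name,k in(("drift",t&(hsv[:,:,1]>130)),("bolt",t&(hsv[:,:,2]<70)&(hsv[:,:,1]<130))):
        c=max(cv2.findContours(k.astype(np.uint8),cv2.RETR_EXTERNAL,cv2.CHAIN_APPROX_NONE)[0],key=len).reshape(-1,2)
        w=onplane(n,c,.128)[:,:2]*1000; print(n,name,k.sum(),[np.round(x,1) for x in cv2.minAreaRect(w.astype(np.float32))],w.mean(0).round(1),r1(np.median(P[k],0)))
    for name,pt in(("jar",None),):
        pass
```

```text
top hole in blue 30 [[371.4 257. ]] [ 571.7 -233.6] [ 572.  -233.5] 14.7 [ 571.8 -233.8] [26.1 28.9]
top foot [array([ 560.7, -185. ]), array([ 63.8, 163.2]), np.float64(12.0)]
top post top z 0.11215425331663881 352
top post [540.4 -96.4] 28.3
top strip 714
top anchor@62 [array([ 554.9, -166.9]), array([ 88.3, 222.8]), np.float64(8.6)]
top holder [array([530.8, 168.3]), array([171.4,  75.7]), np.float64(71.9)]
top drift 106 [array([518.4, 123.8]), array([24.7, 24.8]), np.float64(62.4)] [518.2 123.9] [518.3 123.8 128.3]
top bolt 116 [array([545.5, 209. ]), array([28.2, 25.8]), np.float64(63.2)] [544.7 209. ] [545.2 209.  128.1]
side hole in blue 24 [[242.6 294.5]] [ 573.1 -238.5] [ 573. -239.] 12.7 [ 572.9 -238.5] [20.7 22.5]
side foot [array([ 558.1, -171.4]), array([ 66.9, 208.8]), np.float64(12.4)]
side post top z 0.11116965847746246 206
side post [ 544.8 -106. ] 26.3
side strip 677
side anchor@62 [array([ 553.3, -157.4]), array([ 86.8, 252.8]), np.float64(8.6)]
side holder [array([538.2, 175.1]), array([208.3,  76.8]), np.float64(72.0)]
side drift 77 [array([520.9, 118.1]), array([29.8, 28.7]), np.float64(57.2)] [520.2 117.8] [519.7 121.6 125.9]
side bolt 59 [array([546.9, 203.2]), array([30.6, 27.5]), np.float64(64.4)] [547.3 202.9] [546.2 204.9 126.4]
```

```bash
cat > d.py <<'E'
# usage: d.py x y z [yaw of tool y, deg]: remaining shift in tool units
from h import *
o=ctrl.get_obs(); R=cv2.Rodrigues(o["tool_rot"])[0]; p=o["tool_pos"]
yaw=np.degrees(np.arctan2(R[1,1],R[0,1]))
print("t",round(o["t"],2),"pos",(p*1000).round(1),"yaw",yaw.round(2),"tilt",np.degrees(R[:2,2]).round(2),"F",o["contact_force"].round(1),"op",round(o["opening"]*1000,1),"gf",round(o["grip_force"],1))
a=[float(x) for x in sys.argv[1:]]
if a: print("units",(R.T@(np.array(a[:3])-p)/.02).round(2), "tool x,y world",R[:2,0].round(3),R[:2,1].round(3))
if len(a)>3: print("turn z units",round(-(a[3]-yaw)/45,3))
E
python3 d.py .518 .124 .2 62.5
```

```text
t 0.1 pos [237.2 577.6 230.2] yaw 67.67 tilt [-0.05 -0.09] F [-0.3 -0.6  0.4] op 85.1 gf 0.0
units [-21.6  -15.64   1.53] tool x,y world [-0.925  0.38 ] [0.38  0.925]
turn z units 0.115
```

Emit:
jog_arm([
  [-0.9,-0.65,0,0,0,0,0.4],
  [-0.9,-0.65,0,0,0,0,0.4],
  [-0.9,-0.65,0,0,0,0,0.4],
  [-0.9,-0.65,0,0,0,0,0.4],
  [-0.9,-0.65,0,0,0,0,0.4],
  [-0.9,-0.65,0,0,0,0,0.4],
  [-0.9,-0.65,0,0,0,0,0.4],
  [-0.9,-0.65,0,0,0,0,0.4],
], grip_force=80)

```text
t: 0.9
tool_pos: [0.3313, 0.4262, 0.2307]
tool_rot: [-0.608, -3.082, 0.001]
contact_force: [-0.5, -0.1, 0.3]
opening: 0.0595
grip_force: 0.0
```

Emit:
jog_arm([
  [-0.9,-0.65,0,0,0,0,0.4],
  [-0.9,-0.65,0,0,0,0,0.4],
  [-0.9,-0.65,0,0,0,0,0.4],
  [-0.9,-0.65,0,0,0,0,0.4],
  [-0.9,-0.65,0,0,0,0,0.4],
  [-0.9,-0.65,0,0,0,0,0.4],
  [-0.9,-0.65,0,0,0,0,0.4],
  [-0.9,-0.65,0,0,0,0,0.4],
])

```text
t: 1.7
tool_pos: [0.4249, 0.2753, 0.2308]
tool_rot: [-0.608, -3.081, 0.001]
contact_force: [-1.4, -0.6, -0.7]
opening: 0.0598
grip_force: 0.0
```

Emit:
jog_arm([
  [-0.9,-0.65,0,0,0,0,0.4],
  [-0.9,-0.65,0,0,0,0,0.4],
  [-0.9,-0.65,0,0,0,0,0.4],
  [-0.9,-0.65,0,0,0,0,0.4],
  [-0.9,-0.65,0,0,0,0,0.4],
  [-0.9,-0.65,0,0,0,0,0.4],
  [-0.9,-0.65,0,0,0,0.11,0.4],
  [0,0,0,0,0,0,0.4],
])

```text
t: 2.5
tool_pos: [0.5074, 0.1425, 0.2307]
tool_rot: [-0.746, -3.051, 0.001]
contact_force: [-0.7, 0.2, -0.4]
opening: 0.0598
grip_force: 0.0
```

```bash
python3 d.py .518 .124 .092 62.5
```

```text
t 2.5 pos [507.4 142.5 230.7] yaw 62.52 tilt [-0.04 -0.04] F [-0.7  0.2 -0.4] op 59.8 gf 0.0
units [-0.9  -0.57  6.94] tool x,y world [-0.887  0.461] [0.461 0.887]
turn z units 0.001
```

Emit:
jog_arm([
  [-0.9,-0.57,0.9,0,0,0,0.4],
  [0,0,1,0,0,0,0.4],
  [0,0,1,0,0,0,0.4],
  [0,0,1,0,0,0,0.4],
  [0,0,1,0,0,0,0.4],
  [0,0,1,0,0,0,0.4],
  [0,0,0.6,0,0,0,0.4],
  [0,0,0.4,0,0,0,0.4],
])

```text
t: 3.3
tool_pos: [0.5166, 0.1263, 0.092]
tool_rot: [-0.739, -3.052, 0.001]
contact_force: [-0.3, -0.1, 0.7]
opening: 0.06
grip_force: 0.0
```

Emit:
jog_arm([
  [0,0,0,0,0,0,-0.5],
  [0,0,0,0,0,0,-1],
  [0,0,0,0,0,0,-1],
  [0,0,0,0,0,0,-1],
  [0,0,0,0,0,0,-1],
])

```text
t: 3.8
tool_pos: [0.5184, 0.126, 0.0945]
tool_rot: [0.741, 3.051, 0.001]
contact_force: [-1.2, -0.5, 2.6]
opening: 0.027
grip_force: 79.0
```

```bash
python3 d.py .518 .124 .2 62.5
```

```text
t 3.8 pos [518.4 126.   94.5] yaw 62.72 tilt [0.11 0.02] F [-1.2 -0.5  2.6] op 27.0 gf 79.0
units [-0.04 -0.09 -5.28] tool x,y world [-0.889  0.458] [0.458 0.889]
turn z units 0.005
```

Emit:
jog_arm([
  [0,0,-0.5,0,0,0,-1],
  [0,0,-1,0,0,0,-1],
  [0,0,-1,0,0,0,-1],
  [0,0,-1,0,0,0,-1],
  [0,0,-1,0,0,0,-1],
  [0,0,-1,0,0,0,-1],
  [0,0,-0.5,0,0,0,-1],
])

```text
t: 4.5
tool_pos: [0.5182, 0.1259, 0.2157]
tool_rot: [0.74, 3.05, 0.001]
contact_force: [-1.1, 0.5, -1.4]
opening: 0.0267
grip_force: 79.6
```

Emit:
jog_arm([
  [-0.4,-0.6,0,0,0,0,-1],
  [-0.65,-0.93,0,0,0,0,-1],
  [-0.65,-0.93,0,0,0,0,-1],
  [-0.65,-0.93,0,0,0,0,-1],
  [-0.65,-0.93,0,0,0,0,-1],
  [-0.65,-0.93,0,0,0,0,-1],
  [-0.65,-0.93,0,0,0,0,-1],
  [-0.65,-0.93,0,0,0,0,-1],
])

```text
t: 5.3
tool_pos: [0.5393, -0.0477, 0.2114]
tool_rot: [-0.741, -3.05, 0.001]
contact_force: [0.9, -0.9, -2.0]
opening: 0.0269
grip_force: 79.6
```

Emit:
jog_arm([
  [-0.65,-0.93,0,0,0,0,-1],
  [-0.65,-0.93,0,0,0,0,-1],
  [-0.65,-0.93,0,0,0,0,-1],
  [-0.65,-0.93,0,0,0,0,-1],
  [-0.65,-0.93,0,0,0,0,-1],
  [-0.65,-0.93,0,0,0,0,-1],
  [-0.6,-0.9,0,0,0,0,-1],
  [-0.25,-0.35,0,0,0,0,-1],
])

```text
t: 6.1
tool_pos: [0.561, -0.2131, 0.2115]
tool_rot: [-0.744, -3.049, 0.0]
contact_force: [-0.5, -0.0, -2.2]
opening: 0.0268
grip_force: 79.6
```

```bash
python3 d.py .567 -.233 .17 62.5
python3 - <<'E'
from h import *
im,d=ctrl.get_image("side"); np.savez("side1.npz",im=im,d=d)
c=cv2.resize(im[190:340,150:330],None,fx=4,fy=4,interpolation=2); cv2.imwrite("pics/s1.png",cv2.convertScaleAbs(c[:,:,::-1],alpha=1.5))
E
```

```text
t 6.1 pos [ 561.  -213.1  211.5] yaw 62.59 tilt [-0.16  0.03] F [-0.5 -0.  -2.2] op 26.8 gf 79.6
units [-0.73 -0.75  2.07] tool x,y world [-0.888  0.46 ] [0.46  0.888]
turn z units 0.002
```

View pics/s1.png

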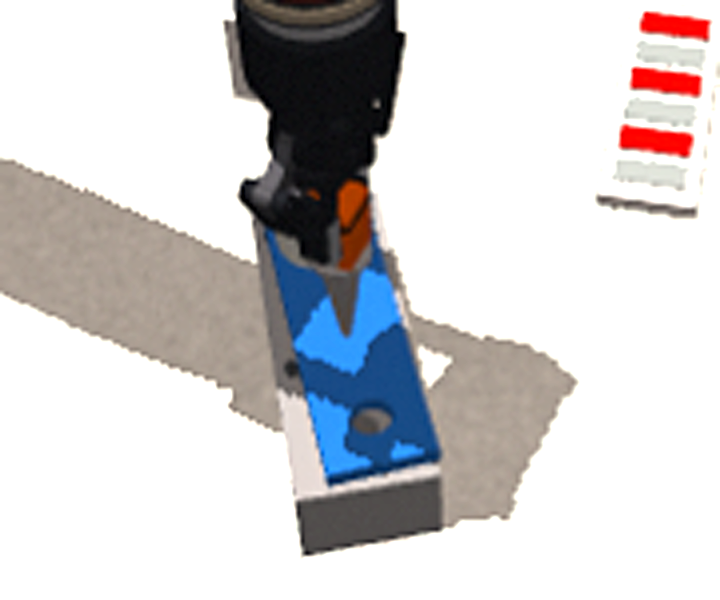

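The side crop shows the drift held upright. Its tip is at crop (345,333), about (236.3,273.3) in the full picture, and the foot hole is at crop (370,420).

Run:
```python
from h import *
print(onplane("side",[[236.2,273.0]],.127)*1000)
# top-view anchor long near edge and far edge lines, foot long edges
D=np.load("top0.npz"); im,d=D["im"],D["d"]; hsv=cv2.cvtColor(im,cv2.COLOR_RGB2HSV).astype(int)
g=cv2.GaussianBlur(cv2.cvtColor(im,cv2.COLOR_RGB2GRAY).astype(np.float32),(0,0),0.8)
S=hsv[:,:,1]
def edge(img,cols,r0,r1,sgn,z):
    o=[]
    for c in cols:
        s=sgn*np.diff(img[r0(c):r1(c),c].astype(float)); k=int(s.argmax()); 
        if 0<k<len(s)-1:
            a,b,e=s[k-1:k+2]; dk=.5*(a-e)/(a-2*b+e) if a-2*b+e else 0
            o.append([c,r0(c)+k+.5+dk])
    w=onplane("top",o,z)[:,:2]*1000
    for _ in range(3):
        vx,vy,x,y=cv2.fitLine(w.astype(np.float32),cv2.DIST_HUBER,0,.01,.01).ravel(); n=np.array([vy,-vx]); r=(w-[x,y])@n; w=w[abs(r)<max(2,1.5*r.std())]
    n*=np.sign(n[0]); return np.degrees(np.arctan2(n[1],n[0])).round(2),(n@[x,y]).round(1),len(w),r.std().round(2)
Sb=cv2.GaussianBlur(S.astype(np.float32),(0,0),.8)
cols=range(312,380)
ln=lambda c:281-(c-303)*4.2/82
print("anchor near top edge",edge(g,cols,lambda c:int(ln(c))-6,lambda c:int(ln(c))+5,-1,.062))
fn=lambda c:277-(c-312)*7/70
print("foot near edge",edge(Sb,range(325,382),lambda c:int(fn(c))-8,lambda c:int(fn(c))+5,-1,.074))
fr=lambda c:249-(c-303)*5/80
print("foot far edge",edge(Sb,range(325,382),lambda c:int(fr(c))-7,lambda c:int(fr(c))+7,1,.074))
```

```text
[[ 561.52792231 -215.95029669  127.        ]]
anchor near top edge (np.float32(8.65), np.float32(481.4), 59, np.float64(0.38))
foot near edge (np.float32(12.25), np.float32(476.3), 57, np.float64(0.39))
foot far edge (np.float32(11.88), np.float32(543.6), 57, np.float64(0.23))
```

Emit:
jog_arm([
  [-0.8,-0.79,0,0,0,0,-1],
  [0,0,1,0,0,0,-1],
  [0,0,1,0,0,0,-1],
  [0,0,0,0,0,0,-1],
])

```text
t: 6.55
tool_pos: [0.5666, -0.2306, 0.1687]
tool_rot: [-0.739, -3.045, -0.004]
contact_force: [-0.3, 0.3, -2.1]
opening: 0.0272
grip_force: 79.6
```

```bash
python3 d.py .568 -.2345 .1395 62.5
python3 - <<'E'
from h import *
im,d=ctrl.get_image("side"); np.savez("side2.npz",im=im,d=d)
c=cv2.resize(im[230:330,180:300],None,fx=6,fy=6,interpolation=2); cv2.imwrite("pics/s2.png",cv2.convertScaleAbs(c[:,:,::-1],alpha=1.5))
E
```

```text
t 6.55 pos [ 566.6 -230.6  168.7] yaw 62.73 tilt [-0.42  0.25] F [-0.3  0.3 -2.1] op 27.2 gf 79.6
units [-0.16 -0.14  1.46] tool x,y world [-0.889  0.458] [0.458 0.889]
turn z units 0.005
```

View pics/s2.png

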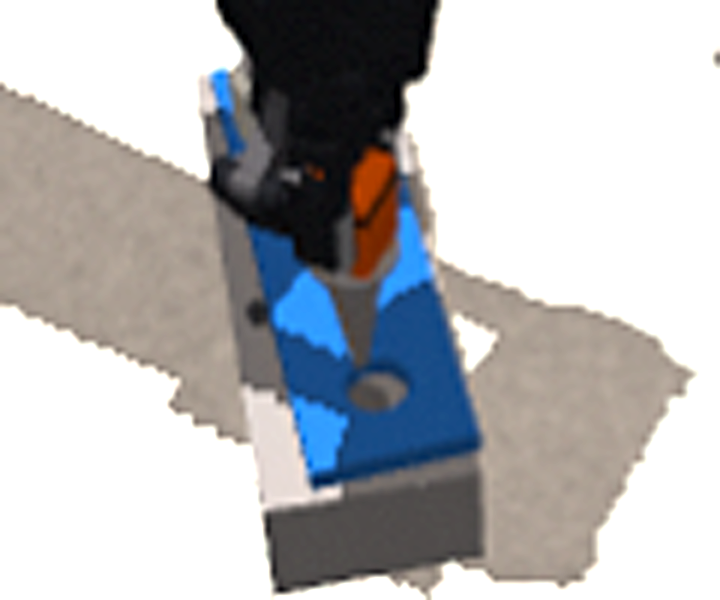

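The side crop shows the tip at crop (361,362), so full (240.2,290.3), just behind the hole centred at crop (378,391), so full (243,295.2). I'll compute the gap.

Run:
```python
from h import *
a=onplane("side",[[180+361/6-.4,230+363/6-.4]],.0842)[0]; b=onplane("side",[[180+378/6-.4,230+391/6-.4]],.074)[0]
print(a*1000,b*1000,(b-a)*1000)
```

```text
[ 567.22214569 -233.06602602   84.2       ] [ 573.15901484 -239.28806068   74.        ] [  5.93686915  -6.22203465 -10.2       ]
```

Emit:
jog_arm([
  [0,0,0,0,0,0,-1],
])

```text
t: 6.7
tool_pos: [0.5693, -0.232, 0.1738]
tool_rot: [0.74, 3.053, -0.0]
contact_force: [-0.1, -0.2, -0.8]
opening: 0.0269
grip_force: 79.6
```

```bash
python3 d.py .5685 -.2365 .1395 62.5
```

```text
t 6.7 pos [ 569.3 -232.   173.8] yaw 62.74 tilt [ 0.02 -0.  ] F [-0.1 -0.2 -0.8] op 26.9 gf 79.6
units [-0.07 -0.22  1.72] tool x,y world [-0.889  0.458] [0.458 0.889]
turn z units 0.005
```

Emit:
jog_arm([
  [0,0,0,0,0,0,-1],
  [0,0,0,0,0,0,-1],
])

```text
t: 6.9
tool_pos: [0.5698, -0.2324, 0.1748]
tool_rot: [0.74, 3.051, -0.001]
contact_force: [-0.2, -0.0, -1.9]
opening: 0.0266
grip_force: 79.6
```

```bash
python3 d.py .5685 -.2365 .1395 62.5
python3 - <<'E'
from h import *
im,d=ctrl.get_image("side"); np.savez("side3.npz",im=im,d=d)
# tip: lowest shaft pixel: dark-grey low-saturation connected below handle
hsv=cv2.cvtColor(im,cv2.COLOR_RGB2HSV)
for v in range(276,300): print(v,' '.join(f"{s:3d}" for s in hsv[v,232:252,1]))
E
python3 d.py
```

```text
t 6.9 pos [ 569.8 -232.4  174.8] yaw 62.73 tilt [ 0.11 -0.06] F [-0.2 -0.  -1.9] op 26.6 gf 79.6
units [-0.03 -0.21  1.76] tool x,y world [-0.889  0.458] [0.458 0.889]
turn z units 0.005
276 211 208 196 162  59  25  15  15  11   4  13  21  83 200 211 209 208 209 212 188
277 210 210 212 203  67  45  20  14  14  14  15  44 117 206 210 207 209 209 212 207
278 208 211 210 209 178  61  25  20  15  15  24  25 147 212 210 211 211 210 216 221
279 209 210 207 212 202  14  34  20  15  20  28  14 160 212 211 205 203 209 213 220
280 208 208 209 210 201 105  46  20  20  25  20  39 163 213 208 210 212 212 210 212
281 211 208 208 208 207 178  60  25  15  20  29  53 177 214 213 212 210 207 207 210
282 208 208 209 211 210 202  10  34  25  20  29  34 193 215 209 212 210 212 215 210
283 209 209 209 208 210 202 107  44  29  20  29  50 200 208 207 212 210 210 210 212
284 208 209 208 209 208 206 178  64  29  20  20  86 217 212 207 212 210 207 207 212
285 210 208 209 208 208 212 204  76  34  29  10 112 213 210 207 212 209 206 212 207
286 208 208 209 207 207 211 207 139  58  25  10 136 213 212 210 212 212 2
[... 500 characters left out ...]
09 205 210 212
293 207 212 210 207 217 219 204 132  34   4  24  29  20   7  53 155 215 208 212 210
294 212 207 212 210 206 203 125  20  24  23  26  26  17  23  23  42 221 207 205 207
295 211 212 209 207 212 185  44  36  19  20  20  14  23  23  26  35 220 212 210 204
296 208 206 216 212 212 197  88  36  28  20  20  25  25  29  25 143 219 210 212 212
297 209 211 208 209 211 212 175  71   5  33  34  31  18  62 149 217 210 207 207 207
298 207 206 211 211 214 212 208 192 152 122 110 135 154 176 213 213 210 209 205 210
299 209 205 209 209 212 208 212 213 220 214 205 212 211 210 218 207 212 212 210 210
t 6.95 pos [ 569.7 -232.4  174.6] yaw 62.73 tilt [ 0.1  -0.05] F [ 0.   0.2 -1.7] op 27.3 gf 79.6
```

Run:
```python
from h import *
D=np.load("side3.npz"); hsv=cv2.cvtColor(D["im"],cv2.COLOR_RGB2HSV)
w=np.clip(1-hsv[292:300,232:252,1]/210.,0,1); v,u=np.mgrid[292:300,232:252]
h=[(w*u).sum()/w.sum(),(w*v).sum()/w.sum()]; print("hole px",h,"area",w.sum())
a=onplane("side",[[240.9,290.2]],.0902)[0]; b=onplane("side",[h],.074)[0]
print((a*1000).round(1),(b*1000).round(1),((b-a)*1000).round(1))
```

```text
hole px [np.float64(242.47472808701215), np.float64(294.85327361910856)] area 44.65714285714286
[ 570.1 -237.6   90.2] [ 572.9 -239.5   74. ] [  2.8  -1.9 -16.2]
```

Emit:
jog_arm([
  [-0.05,-0.18,0.2,0,0,0,-1],
  [0,0,0.4,0,0,0,-1],
  [0,0,0.4,0,0,0,-1],
  [0,0,0.4,0,0,0,-1],
  [0,0,0.1,0,0,0,-1],
  [0,0,0,0,0,0,-1],
  [0,0,0,0,0,0,-1],
])

```text
t: 7.65
tool_pos: [0.5685, -0.236, 0.1434]
tool_rot: [0.741, 3.053, -0.0]
contact_force: [0.6, -1.1, -1.7]
opening: 0.0269
grip_force: 79.6
```

```bash
python3 d.py .569 -.236 .1395 62.5
```

```text
t 7.65 pos [ 568.5 -236.   143.4] yaw 62.72 tilt [ 0.01 -0.01] F [ 0.6 -1.1 -1.7] op 26.9 gf 79.6
units [-0.02  0.01  0.2 ] tool x,y world [-0.889  0.458] [0.458 0.889]
turn z units 0.005
```

Emit:
jog_arm([
  [0,0,0.2,0,0,0,-1],
  [0,0,0.2,0,0,0,-1],
  [0,0,0,0,0,0,-1],
])

```text
t: 7.95
tool_pos: [0.568, -0.2357, 0.1345]
tool_rot: [-0.741, -3.052, -0.001]
contact_force: [0.2, -0.3, -1.6]
opening: 0.0267
grip_force: 79.6
```

```bash
python3 d.py .565 -.237 .1395 62.5
```

```text
t 7.95 pos [ 568.  -235.7  134.5] yaw 62.72 tilt [-0.06  0.04] F [ 0.2 -0.3 -1.6] op 26.7 gf 79.6
units [ 0.1  -0.13 -0.25] tool x,y world [-0.889  0.458] [0.458 0.889]
turn z units 0.005
```

Emit:
jog_arm([
  [0.05,-0.06,0.2,0,0,0,-1],
  [0.05,-0.06,0.2,0,0,0,-1],
  [0,0,0.2,0,0,0,-1],
  [0,0,0,0,0,0,-1],
])

```text
t: 8.35
tool_pos: [0.5659, -0.2368, 0.1231]
tool_rot: [0.741, 3.052, 0.001]
contact_force: [2.9, 2.2, -0.5]
opening: 0.0271
grip_force: 80.1
```

```bash
python3 d.py .565 -.237 .1145 62.5
```

```text
t 8.35 pos [ 565.9 -236.8  123.1] yaw 62.73 tilt [0.05 0.03] F [ 2.9  2.2 -0.5] op 27.1 gf 80.1
units [ 0.04 -0.03  0.43] tool x,y world [-0.889  0.458] [0.458 0.889]
turn z units 0.005
```

Emit:
jog_arm([
  [0,0,0.2,0,0,0,-1],
  [0,0,0.2,0,0,0,-1],
  [0,0,0.1,0,0,0,-1],
  [0,0,0,0,0,0,-1],
])

```text
t: 8.75
tool_pos: [0.5652, -0.2368, 0.1126]
tool_rot: [-0.741, -3.052, -0.001]
contact_force: [1.8, 3.1, -0.5]
opening: 0.027
grip_force: 80.1
```

```bash
python3 d.py .565 -.237 .1045 62.5
```

```text
t 8.75 pos [ 565.2 -236.8  112.6] yaw 62.72 tilt [-0.06  0.05] F [ 1.8  3.1 -0.5] op 27.0 gf 80.1
units [ 0.   -0.02  0.41] tool x,y world [-0.889  0.458] [0.458 0.889]
turn z units 0.005
```

Emit:
jog_arm([
  [0.02,0.04,0.1,0,0,0,-1],
  [0,0,0.2,0,0,0,-1],
  [0,0,0.2,0,0,0,-1],
  [0,0,0,0,0,0,-1],
])

```text
t: 9.15
tool_pos: [0.565, -0.2359, 0.1021]
tool_rot: [-0.741, -3.052, -0.001]
contact_force: [2.3, 3.7, -1.8]
opening: 0.027
grip_force: 79.9
```

```bash
python3 d.py .565 -.237 .0885 62.5
```

```text
t 9.15 pos [ 565.  -235.9  102.1] yaw 62.72 tilt [-0.08  0.04] F [ 2.3  3.7 -1.8] op 27.0 gf 79.9
units [-0.03 -0.05  0.68] tool x,y world [-0.889  0.458] [0.458 0.889]
turn z units 0.005
```

Emit:
jog_arm([
  [0.03,0.07,0,0,0,0,-1],
  [0,0,0.2,0,0,0,-1],
  [0,0,0.1,0,0,0,-1],
  [0,0,0,0,0,0,-1],
])

```text
t: 9.55
tool_pos: [0.5648, -0.2348, 0.0963]
tool_rot: [-0.741, -3.051, 0.0]
contact_force: [0.0, 0.1, -1.3]
opening: 0.0271
grip_force: 79.6
```

```bash
python3 d.py .565 -.237 .0885 62.5
```

```text
t 9.55 pos [ 564.8 -234.8   96.3] yaw 62.71 tilt [-0.12  0.01] F [ 0.   0.1 -1.3] op 27.1 gf 79.6
units [-0.06 -0.09  0.39] tool x,y world [-0.889  0.459] [0.459 0.889]
turn z units 0.005
```

Force-free. On to the seat.

Emit:
jog_arm([
  [0,0,0.2,0,0,0,-1],
  [0,0,0.15,0,0,0,-1],
  [0,0,0.1,0,0,0,-1],
  [0,0,0,0,0,0,-1],
  [0,0,0,0,0,0,-1],
])

```text
t: 10.05
tool_pos: [0.5648, -0.2349, 0.0885]
tool_rot: [-0.74, -3.051, 0.001]
contact_force: [-5.4, 0.8, 3.1]
opening: 0.0266
grip_force: 80.3
```

```bash
python3 d.py .565 -.237 .0885 62.5
```

```text
t 10.05 pos [ 564.8 -234.9   88.5] yaw 62.72 tilt [-0.14 -0.  ] F [-5.4  0.8  3.1] op 26.6 gf 80.3
units [-0.06 -0.09  0.  ] tool x,y world [-0.889  0.458] [0.458 0.889]
turn z units 0.005
```

Emit:
jog_arm([
  [0.04,-0.02,0.1,0,0,0,-1],
  [0,0,0.1,0,0,0,-1],
  [0,0,0,0,0,0,-1],
  [0,0,0,0,0,0,-1],
])

```text
t: 10.45
tool_pos: [0.5649, -0.2349, 0.0884]
tool_rot: [-0.74, -3.052, 0.001]
contact_force: [-11.1, 4.1, 19.4]
opening: 0.0271
grip_force: 82.5
```

```bash
python3 d.py .565 -.237 .0885 62.5;python3 - <<'E'
from h import *
im,d=ctrl.get_image("side"); np.savez("side4.npz",im=im,d=d)
c=cv2.resize(im[230:330,180:300],None,fx=6,fy=6,interpolation=2); cv2.imwrite("pics/s4.png",cv2.convertScaleAbs(c[:,:,::-1],alpha=1.5))
E
```

```text
t 10.45 pos [ 564.9 -234.9   88.4] yaw 62.74 tilt [-0.07 -0.01] F [-11.1   4.1  19.4] op 27.1 gf 82.5
units [-0.05 -0.09 -0.01] tool x,y world [-0.889  0.458] [0.458 0.889]
turn z units 0.005
```

View pics/s4.png

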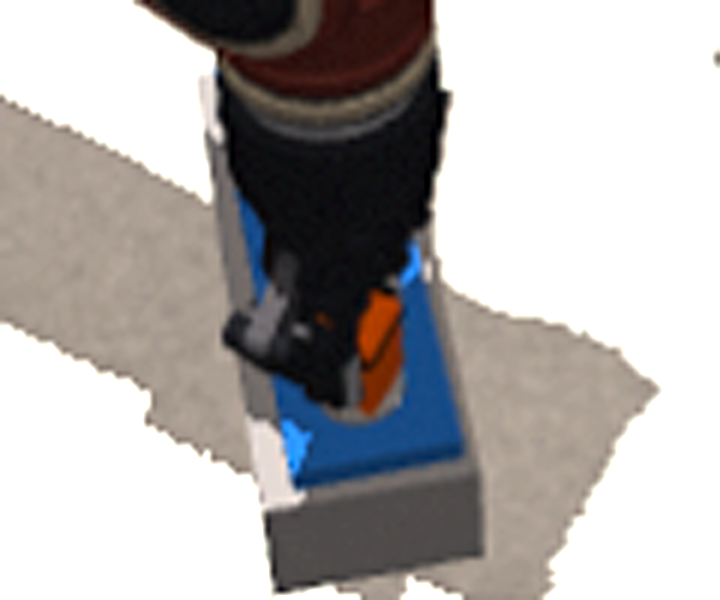

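The crop shows the drift collar at crop (365,410) flat on the foot, and the foot is now square with the block. The 19 N reaction at TCP z 88.4 agrees with a seated collar. Now I'll take the drift out and return it.

Emit:
jog_arm([
  [0,0,-0.3,0,0,0,-1],
  [0,0,-0.8,0,0,0,-1],
  [0,0,-1,0,0,0,-1],
  [0,0,-1,0,0,0,-1],
  [0,0,-1,0,0,0,-1],
  [0,0,-1,0,0,0,-1],
  [0,0,-1,0,0,0,-1],
  [0,0,-0.4,0,0,0,-1],
])

```text
t: 11.3
tool_pos: [0.5663, -0.2353, 0.218]
tool_rot: [0.739, 3.047, -0.002]
contact_force: [-0.3, -1.1, -1.4]
opening: 0.0272
grip_force: 79.5
```

Emit:
jog_arm([
  [0.3,0.45,0,0,0,0,-1],
  [0.65,0.95,0,0,0,0,-1],
  [0.65,0.95,0,0,0,0,-1],
  [0.65,0.95,0,0,0,0,-1],
  [0.65,0.95,0,0,0,0,-1],
  [0.65,0.95,0,0,0,0,-1],
  [0.65,0.95,0,0,0,0,-1],
  [0.65,0.95,0,0,0,0,-1],
])

```text
t: 12.1
tool_pos: [0.5426, -0.0622, 0.2126]
tool_rot: [-0.74, -3.051, -0.001]
contact_force: [-0.1, -0.5, -2.2]
opening: 0.0272
grip_force: 79.5
```

Emit:
jog_arm([
  [0.65,0.95,0,0,0,0,-1],
  [0.65,0.95,0,0,0,0,-1],
  [0.65,0.95,0,0,0,0,-1],
  [0.65,0.95,0,0,0,0,-1],
  [0.65,0.95,0,0,0,0,-1],
  [0.65,0.95,0,0,0,0,-1],
  [0.65,0.95,0,0,0,0,-1],
  [0.65,0.95,0,0,0,0,-1],
])

```text
t: 12.9
tool_pos: [0.5195, 0.1202, 0.2126]
tool_rot: [-0.74, -3.051, 0.0]
contact_force: [-0.3, 0.6, -1.3]
opening: 0.0274
grip_force: 79.5
```

Emit:
jog_arm([
  [0,0,0,0,0,0,-1],
  [0,0,0,0,0,0,-1],
  [0,0,0,0,0,0,-1],
])

```text
t: 13.2
tool_pos: [0.5205, 0.1184, 0.2136]
tool_rot: [-0.741, -3.052, 0.001]
contact_force: [-0.4, -0.0, -1.7]
opening: 0.0268
grip_force: 79.6
```

```bash
python3 d.py .5184 .126 .168 62.7
```

```text
t 13.2 pos [520.5 118.4 213.6] yaw 62.7 tilt [-0.06 -0.02] F [-0.4 -0.  -1.7] op 26.8 gf 79.6
units [0.27 0.29 2.28] tool x,y world [-0.889  0.459] [0.459 0.889]
turn z units -0.0
```

Emit:
jog_arm([
  [0.27,0.29,0.3,0,0,0,-1],
  [0,0,1,0,0,0,-1],
  [0,0,1,0,0,0,-1],
  [0,0,0.8,0,0,0,-1],
  [0,0,0.4,0,0,0,-1],
  [0,0,0,0,0,0,-1],
  [0,0,0,0,0,0,-1],
])

```text
t: 13.9
tool_pos: [0.5191, 0.1264, 0.1448]
tool_rot: [0.741, 3.052, 0.0]
contact_force: [-0.6, 0.5, -0.9]
opening: 0.0272
grip_force: 79.6
```

```bash
python3 d.py .5184 .126 .0945 62.7
```

```text
t 13.9 pos [519.1 126.4 144.8] yaw 62.71 tilt [0.04 0.01] F [-0.6  0.5 -0.9] op 27.2 gf 79.6
units [ 0.03 -0.03  2.52] tool x,y world [-0.889  0.459] [0.459 0.889]
turn z units 0.0
```

Emit:
jog_arm([
  [0.03,-0.03,0.5,0,0,0,-1],
  [0,0,0.5,0,0,0,-1],
  [0,0,0.4,0,0,0,-1],
  [0,0,0.3,0,0,0,-1],
  [0,0,0.2,0,0,0,-1],
  [0,0,0,0,0,0,-1],
  [0,0,0,0,0,0,-1],
])

```text
t: 14.6
tool_pos: [0.5181, 0.1261, 0.1064]
tool_rot: [0.741, 3.053, 0.0]
contact_force: [0.3, -0.6, -1.4]
opening: 0.0271
grip_force: 79.6
```

```bash
python3 d.py .5184 .126 .0945 62.7
```

```text
t 14.6 pos [518.1 126.1 106.4] yaw 62.72 tilt [0.01 0.  ] F [ 0.3 -0.6 -1.4] op 27.1 gf 79.6
units [-0.02  0.    0.6 ] tool x,y world [-0.889  0.458] [0.458 0.889]
turn z units 0.0
```

Emit:
jog_arm([
  [0,0,0.2,0,0,0,-1],
  [0,0,0.2,0,0,0,-1],
  [0,0,0.15,0,0,0,-1],
  [0,0,0.1,0,0,0,-1],
  [0,0,0,0,0,0,-1],
  [0,0,0,0,0,0,-1],
])

```text
t: 15.2
tool_pos: [0.518, 0.1261, 0.0945]
tool_rot: [-0.741, -3.053, 0.0]
contact_force: [-4.5, -1.7, 4.7]
opening: 0.027
grip_force: 80.6
```

```bash
python3 d.py .5184 .126 .0945 62.7
```

```text
t 15.2 pos [518.  126.1  94.5] yaw 62.72 tilt [-0.03 -0.01] F [-4.5 -1.7  4.7] op 27.0 gf 80.6
units [-0.02  0.01 -0.  ] tool x,y world [-0.889  0.458] [0.458 0.889]
turn z units 0.0
```

Emit:
jog_arm([
  [0,0,0,0,0,0,0.4],
  [0,0,0,0,0,0,0.4],
  [0,0,0,0,0,0,0.4],
  [0,0,-0.5,0,0,0,0.4],
  [0,0,-1,0,0,0,0.4],
  [0,0,-1,0,0,0,0.4],
  [0,0,-1,0,0,0,0.4],
  [0,0,0,0,0,0,0.4],
])

```text
t: 16.0
tool_pos: [0.5203, 0.1263, 0.1676]
tool_rot: [0.739, 3.046, 0.004]
contact_force: [0.6, -0.1, 1.1]
opening: 0.06
grip_force: 0.0
```

```bash
python3 d.py .5453 .2116 .165 62.7
python3 - <<'E'
from h import *
im,d=ctrl.get_image("side"); np.savez("side5.npz",im=im,d=d)
im0=np.load("side0.npz")["im"]
c=np.hstack([cv2.resize(x[140:230,195:265],None,fx=5.5,fy=5.5,interpolation=2) for x in(im0,im)]); cv2.imwrite("pics/s5.png",cv2.convertScaleAbs(c[:,:,::-1],alpha=1.3))
E
```

```text
t 16.0 pos [520.3 126.3 167.6] yaw 62.72 tilt [0.42 0.04] F [ 0.6 -0.1  1.1] op 60.0 gf 0.0
units [0.85 4.36 0.14] tool x,y world [-0.889  0.458] [0.458 0.889]
turn z units 0.0
```

View pics/s5.png

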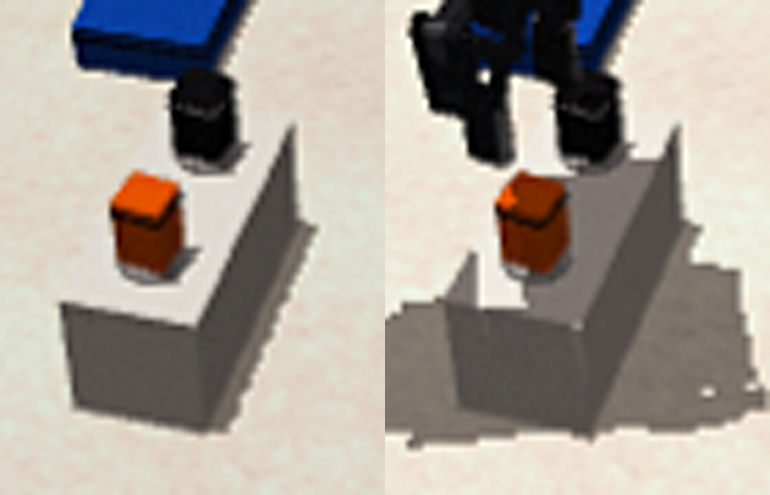

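The right half shows the drift at crop (533,225), in the same seated place as at the start (left half, (148,225)). The bolt is untouched at (588,120). Now the bolt.

Emit:
jog_arm([
  [0.2,0.9,0,0,0,0,0.4],
  [0.2,0.9,0,0,0,0,0.4],
  [0.2,0.9,0,0,0,0,0.4],
  [0.2,0.9,0,0,0,0,0.4],
  [0,0.7,0,0,0,0,0.4],
  [0,0,0,0,0,0,0.4],
  [0,0,0,0,0,0,0.4],
])

```text
t: 16.75
tool_pos: [0.5431, 0.2098, 0.1629]
tool_rot: [-0.74, -3.052, 0.001]
contact_force: [0.5, -0.4, 0.1]
opening: 0.0594
grip_force: 0.0
```

```bash
python3 d.py .5453 .2116 .0945 63
```

```text
t 16.75 pos [543.1 209.8 162.9] yaw 62.74 tilt [-0.05 -0.04] F [ 0.5 -0.4  0.1] op 59.4 gf 0.0
units [-0.06  0.14  3.42] tool x,y world [-0.889  0.458] [0.458 0.889]
turn z units -0.006
```

Emit:
jog_arm([
  [-0.06,0.14,0.3,0,0,0,0.4],
  [0,0,0.9,0,0,0,0.4],
  [0,0,0.9,0,0,0,0.4],
  [0,0,0.8,0,0,0,0.4],
  [0,0,0.5,0,0,0,0.4],
  [0,0,0,0,0,0,0.4],
  [0,0,0,0,0,0,0.4],
])

```text
t: 17.45
tool_pos: [0.5457, 0.2117, 0.0955]
tool_rot: [0.741, 3.053, 0.0]
contact_force: [0.2, -0.1, 0.8]
opening: 0.0598
grip_force: 0.0
```

Emit:
jog_arm([
  [0,0,0,0,0,0,-0.3],
  [0,0,0,0,0,0,-1],
  [0,0,0,0,0,0,-1],
  [0,0,0,0,0,0,-1],
  [0,0,0,0,0,0,-1],
])

```text
t: 17.95
tool_pos: [0.5463, 0.212, 0.0966]
tool_rot: [0.74, 3.051, 0.001]
contact_force: [-2.2, 0.3, 6.0]
opening: 0.0272
grip_force: 79.7
```

```bash
python3 d.py .5453 .2116 .215 63
```

```text
t 17.95 pos [546.3 212.   96.6] yaw 62.72 tilt [0.11 0.03] F [-2.2  0.3  6. ] op 27.2 gf 79.7
units [ 0.03 -0.03 -5.92] tool x,y world [-0.889  0.458] [0.458 0.889]
turn z units -0.006
```

Emit:
jog_arm([
  [0,0,-0.4,0,0,0,-1],
  [0,0,-1,0,0,0,-1],
  [0,0,-1,0,0,0,-1],
  [0,0,-1,0,0,0,-1],
  [0,0,-1,0,0,0,-1],
  [0,0,-1,0,0,0,-1],
  [0,0,-0.5,0,0,0,-1],
])

```text
t: 18.65
tool_pos: [0.5457, 0.2119, 0.2146]
tool_rot: [0.741, 3.052, 0.001]
contact_force: [-0.3, -0.0, -2.7]
opening: 0.0274
grip_force: 79.5
```

Emit:
jog_arm([
  [-0.5,-0.88,0,0,0,0,-1],
  [-0.5,-0.88,0,0,0,0,-1],
  [-0.5,-0.88,0,0,0,0,-1],
  [-0.5,-0.88,0,0,0,0,-1],
  [-0.5,-0.88,0,0,0,0,-1],
  [-0.5,-0.88,0,0,0,0,-1],
  [-0.5,-0.88,0,0,0,0,-1],
  [-0.5,-0.88,0,0,0,0,-1],
])

```text
t: 19.45
tool_pos: [0.5512, 0.0492, 0.2119]
tool_rot: [-0.74, -3.051, 0.001]
contact_force: [-0.5, -1.0, -3.2]
opening: 0.0273
grip_force: 79.5
```

Emit:
jog_arm([
  [-0.5,-0.88,0,0,0,0,-1],
  [-0.5,-0.88,0,0,0,0,-1],
  [-0.5,-0.88,0,0,0,0,-1],
  [-0.5,-0.88,0,0,0,0,-1],
  [-0.5,-0.88,0,0,0,0,-1],
  [-0.5,-0.88,0,0,0,0,-1],
  [-0.5,-0.88,0,0,0,0,-1],
  [-0.5,-0.88,0,0,0,0,-1],
])

```text
t: 20.25
tool_pos: [0.5578, -0.1124, 0.2119]
tool_rot: [-0.74, -3.051, -0.0]
contact_force: [0.1, 0.4, -1.7]
opening: 0.0269
grip_force: 79.5
```

Emit:
jog_arm([
  [-0.5,-0.88,0,0,0,0,-1],
  [-0.5,-0.88,0,0,0,0,-1],
  [-0.5,-0.88,0,0,0,0,-1],
  [-0.5,-0.88,0,0,0,0,-1],
  [-0.5,-0.88,0,0,0,0,-1],
  [-0.5,-0.88,0,0,0,0,-1],
  [0,0,0,0,0,0,-1],
  [0,0,0,0,0,0,-1],
])

```text
t: 21.05
tool_pos: [0.5634, -0.2335, 0.2129]
tool_rot: [-0.742, -3.052, -0.001]
contact_force: [0.6, -0.1, -3.8]
opening: 0.0269
grip_force: 79.5
```

```bash
python3 d.py .5649 -.2349 .152 62.7
```

```text
t 21.05 pos [ 563.4 -233.5  212.9] yaw 62.67 tilt [-0.04  0.06] F [ 0.6 -0.1 -3.8] op 26.9 gf 79.5
units [-0.1  -0.03  3.04] tool x,y world [-0.888  0.459] [0.459 0.888]
turn z units -0.001
```

Emit:
jog_arm([
  [-0.09,-0.03,0.3,0,0,0,-1],
  [0,0,0.9,0,0,0,-1],
  [0,0,0.9,0,0,0,-1],
  [0,0,0.6,0,0,0,-1],
  [0,0,0.3,0,0,0,-1],
  [0,0,0,0,0,0,-1],
  [0,0,0,0,0,0,-1],
])

```text
t: 21.75
tool_pos: [0.5653, -0.2346, 0.154]
tool_rot: [0.74, 3.052, -0.0]
contact_force: [0.9, 0.2, -1.8]
opening: 0.027
grip_force: 79.6
```

```bash
python3 d.py .5649 -.2349 .128 62.7;python3 - <<'E'
from h import *
im,d=ctrl.get_image("side")
c=cv2.resize(im[230:330,180:300],None,fx=6,fy=6,interpolation=2); cv2.imwrite("pics/s6.png",cv2.convertScaleAbs(c[:,:,::-1],alpha=1.5))
E
```

```text
t 21.75 pos [ 565.3 -234.6  154. ] yaw 62.73 tilt [ 0.06 -0.03] F [ 0.9  0.2 -1.8] op 27.0 gf 79.6
units [ 0.01 -0.02  1.3 ] tool x,y world [-0.889  0.458] [0.458 0.889]
turn z units 0.001
```

View pics/s6.png

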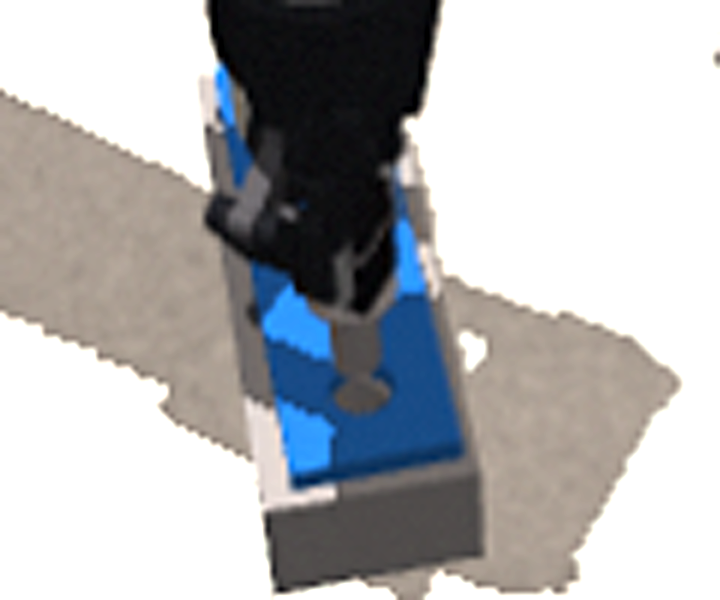

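The crop shows the bolt's shank (centre about crop column 356) just above the foot hole at about (362,392). I'll check the offset numerically.

Run:
```python
from h import *
f=lambda u,v:[180+u/6-.4,230+v/6-.4]
b=onplane("side",[f(362,392)],.074)[0]; print("hole",b*1000)
for z in(.074,.0874,.11): print(z,(proj("side",[[b[0],b[1],z]])[0]-[180,230]+.4)*6)
```

```text
hole [ 567.03655749 -239.40637532   74.        ]
0.074 [362. 392.]
0.0874 [360.19038183 372.17379857]
0.11 [357.06162132 337.84107165]
```

Emit:
jog_arm([
  [-0.01,-0.02,0.3,0,0,0,-1],
  [0,0,0.3,0,0,0,-1],
  [0,0,0.3,0,0,0,-1],
  [0,0,0.3,0,0,0,-1],
  [0,0,0,0,0,0,-1],
])

```text
t: 22.3
tool_pos: [0.564, -0.2345, 0.1276]
tool_rot: [-0.74, -3.05, -0.001]
contact_force: [-0.7, 0.8, -2.7]
opening: 0.0268
grip_force: 79.6
```

```bash
python3 d.py .5649 -.2349 .0906 62.7
```

```text
t 22.3 pos [ 564.  -234.5  127.6] yaw 62.71 tilt [-0.14  0.08] F [-0.7  0.8 -2.7] op 26.8 gf 79.6
units [-0.05  0.    1.85] tool x,y world [-0.889  0.458] [0.458 0.889]
turn z units 0.0
```

Tip at about z 61, with no contact. Continuing.

Emit:
jog_arm([
  [-0.04,0,0.2,0,0,0,-1],
  [0,0,0.3,0,0,0,-1],
  [0,0,0.3,0,0,0,-1],
  [0,0,0,0,0,0,-1],
])

```text
t: 22.7
tool_pos: [0.5649, -0.2349, 0.1117]
tool_rot: [-0.741, -3.051, -0.001]
contact_force: [0.6, 0.0, -2.9]
opening: 0.027
grip_force: 79.8
```

```bash
python3 d.py .5649 -.2349 .0906 62.7
```

```text
t 22.7 pos [ 564.9 -234.9  111.7] yaw 62.71 tilt [-0.1   0.06] F [ 0.6  0.  -2.9] op 27.0 gf 79.8
units [-0.    0.    1.06] tool x,y world [-0.889  0.458] [0.458 0.889]
turn z units 0.0
```

Emit:
jog_arm([
  [0,0,0.3,0,0,0,-1],
  [0,0,0.3,0,0,0,-1],
  [0,0,0.2,0,0,0,-1],
  [0,0,0.2,0,0,0,-1],
  [0,0,0.1,0,0,0,-1],
  [0,0,0,0,0,0,-1],
  [0,0,0,0,0,0,-1],
])

```text
t: 23.4
tool_pos: [0.5656, -0.2354, 0.0914]
tool_rot: [0.741, 3.053, -0.0]
contact_force: [-0.4, 0.5, -2.7]
opening: 0.0269
grip_force: 79.8
```

```bash
python3 d.py .5649 -.2349 .0906 62.7
```

```text
t 23.4 pos [ 565.6 -235.4   91.4] yaw 62.72 tilt [ 0. -0.] F [-0.4  0.5 -2.7] op 26.9 gf 79.8
units [0.04 0.   0.04] tool x,y world [-0.889  0.458] [0.458 0.889]
turn z units 0.0
```

Emit:
jog_arm([
  [0.03,0,0.1,0,0,0,-1],
  [0,0,0.1,0,0,0,-1],
  [0,0,0,0,0,0,-1],
  [0,0,0,0,0,0,-1],
])

```text
t: 23.8
tool_pos: [0.5658, -0.2354, 0.0905]
tool_rot: [0.74, 3.052, -0.001]
contact_force: [-5.6, 2.3, 9.9]
opening: 0.0269
grip_force: 81.3
```

```bash
python3 d.py .5649 -.2349 .0906 62.7
```

```text
t 23.8 pos [ 565.8 -235.4   90.5] yaw 62.73 tilt [ 0.06 -0.04] F [-5.6  2.3  9.9] op 26.9 gf 81.3
units [ 0.05  0.   -0.  ] tool x,y world [-0.889  0.458] [0.458 0.889]
turn z units 0.001
```

Seated on contact at the predicted height. Release and retreat.

Emit:
jog_arm([
  [0,0,-0.05,0,0,0,-1],
  [0,0,0,0,0,0,0.4],
  [0,0,0,0,0,0,0.4],
  [0,0,0,0,0,0,0.4],
  [0,0,-0.4,0,0,0,0.4],
  [0,0,-1,0,0,0,0.4],
  [0,0,-1,0,0,0,0.4],
  [0,0,-1,0,0,0,0.4],
])

```text
t: 24.6
tool_pos: [0.5651, -0.2351, 0.1574]
tool_rot: [0.741, 3.053, -0.0]
contact_force: [0.1, 0.5, -0.4]
opening: 0.0597
grip_force: 0.0
```

Emit:
jog_arm([
  [0,0,-1,0,0,0,0.4],
  [0,0,-1,0,0,0,0.4],
  [1,0,-1,0,0,0,0.4],
  [1,0,0,0,0,0,0.4],
  [1,0,0,0,0,0,0.4],
  [1,0,0,0,0,0,0.4],
  [0,0,0,0,0,0,0.4],
  [0,0,0,0,0,0,0.4],
])

```text
t: 25.4
tool_pos: [0.4943, -0.1986, 0.2169]
tool_rot: [0.741, 3.052, -0.001]
contact_force: [-0.2, 0.3, -0.2]
opening: 0.0603
grip_force: 0.0
```

```bash
python3 d.py;python3 - <<'E'
from h import *
im,d=ctrl.get_image("side")
c=cv2.resize(im[130:335,180:345],None,fx=2.9,fy=2.9,interpolation=2); cv2.imwrite("pics/s7.png",cv2.convertScaleAbs(c[:,:,::-1],alpha=1.4))
E
```

```text
t 25.4 pos [ 494.3 -198.6  216.9] yaw 62.71 tilt [ 0.08 -0.04] F [-0.2  0.3 -0.2] op 60.3 gf 0.0
```

View pics/s7.png

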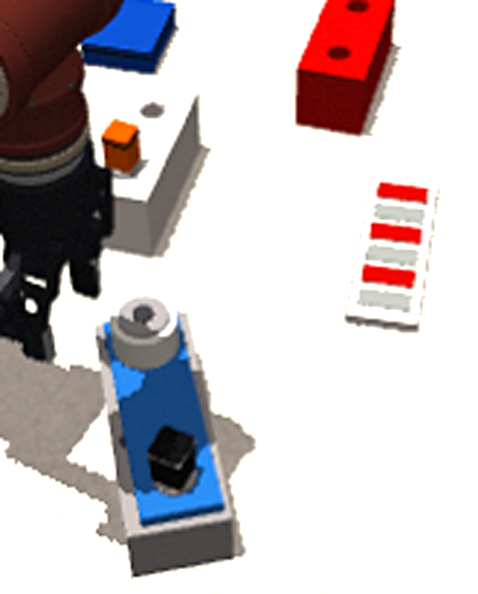

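The crop shows the bolt upright and seated at (172,460), and the drift in its socket at (121,148). The slide tray at (395,255) and the slide box at (128,30) are undisturbed, and the gripper is clear.

```bash
python3 -c "
from station import ctrl
print(ctrl.finish_job())"
```

```text
the job is handed in; nothing more can be done
None
```

The job is handed in at about 25 s (the verdict was not shown): the drift levered the holes into line and is back home in its socket, the bolt is seated through both holes and released, and the arm never went near the tray, jar or box.

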